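Set a clasp rivet on the guarded bench press

ROBOT

A 6-joint arm with a two-finger parallel gripper is mounted at the origin on a cart in front of the work surface, level with it; the furniture and walls round the work are solid. World frame = base frame: x ahead of the robot, y to its left, z up, the work surface at z = 0. Lengths are in m, angles in degrees, forces in N, time in s.
With the tool pointing down it reaches from about 0.325 to 0.9 m from the base axis. Payload 6.1 kg.
Tool frame: the origin (TCP) lies midway between the tips of the shut fingers; the grasp point (between the pads) lies 19 mm behind it; z points along the fingers, y is the line along which they close (so a half turn about z gives the same grasp; the last joint's range is limited). The gripper opens to 87 mm and grips with 3 to 60 N. Pads are 19 mm wide; open, the fingers measure 117 mm over their backs; the gripper's body (75 mm by 190 mm) begins 51 mm behind the grasp point.
Start: joints at [61.072, 12.628, 87.462, -0, 79.91, -7.225], TCP at [0.231, 0.581, 0.223] pointing down, gripper open.
Joint ranges: [-170.65, 170.65], [-52.31, 119.04], [5.05, 147.46], [-71.25, 251.25], [11.57, 151.72], [-153.62, 153.62]. Speed limits (degrees/s): [147.25, 147.25, 172.46, 180, 180, 180].

INTERFACE

Orientations are given as a 3x3 rotation matrix whose columns are the frame's x, y, z axes.
In Python, from cell import * gives the robot as it stands.
- The arm moves only by the tool drive_tool, never from a script. Its argument "plan" is a list of rows, each a list of 3 entries, a list of its own where there are three numbers: the finger opening in mm, from 0 to 87, then the shift along the world's x, y, z in mm, then the turn, a rotation vector about the world's x, y, z in rad. A call has 1 to 5 rows; each row is the pose to reach, as a shift and turn from the pose commanded when the call began; what a row does not reach only later rows make up. A row lasts 1/8 s, in which the tool goes at most 62.5 mm and 10.7 degrees, less where a joint would pass 70% of its speed; a pose out of reach is approached as far as the arm can. A call with a gripper value outside its range is refused whole. The fingers move at their own pace and stop on an object; "grip_force" is the grip in N (left out, the last holds). Time passes only in rows, so rows that repeat a pose let the fingers close. It gives the time, the measured TCP pose, the force, the opening and the grip force at its end, in the units of the state.
- state(): the state, without advancing time (a new reading comes with each control period).
- capture(name): name is "side" or "top" or "wrist"; returns a dict with "color" (400x640x3 uint8, blue, green, red), "fx", "fy", "cx", "cy" (pixels), "cam_to_world" (4x4, takes a point from camera to world coordinates). Camera axes: x right, y up, looking along -z (the intrinsics and any distortion apply to the point x, -y, -z); pixel columns grow to the right and rows downward; lengths in m; the calibration is good to about 2 mm. A picture is of the moment at which its call begins. There is no depth.
- hand_in(): hands the job in; it is judged then, once.
The state is a dict: "time": time; "q": joint angles; "qvel": joint speeds; "joint_efforts": joint torques, N m; "position": TCP position; "ee_rot": TCP orientation; "ft_force": force on the tool from outside, world axes, zero at the start; "ft_torque": the same for the moment, N m; "gripper_width": finger opening in m; "grasp_force": force on a finger pad.
Only numpy, scipy, OpenCV 4.12 (cv2) and the standard library are available. Lean on these libraries where they do the work, as an engineer would, in place of code of your own. Each camera call takes 0.05 s, during which the arm holds its last target. There are 200 camera calls.

TASK

Set the rivet in the clasp plate: with the fingertips push the die shuttle by its upright tab along its rails until it is fully home against the stop under the ram, then reach down through the window of the guard and press the lever pad right down, and let it spring back up. Then push the shuttle back out by its tab until the rivet is out from under the guard again, about where it started, still on its rails. Do not touch the guard, do not pinch the tab or lift the shuttle, press the rivet with nothing but the press, and leave the things lying round the press where they are.

Things in the scene. Friction and masses are not known exactly. Their poses are not given: they have to be found in the camera images.
- press: Dark steel bench rivet press, fixed. Origin on the table below the ram; x to its column (away from the robot), y along the bed to the loading end (robot's left), z up; turned up to 0.3 rad. In this frame, mm: bed top z 16, x -58..102, y -75..250; rails x -48..-32 and 32..48, top z 30, y -35..240; head and column x -20..100, y -22..22; all but the guard below z 141.
- end_stop (a point): Middle of the end stop's face, which the shuttle's inner end meets when home: x = 0, y = -35, z = 23 mm in the press frame.
- shuttle: Loose steel plate, 62 x 215 x 14 mm, 0.4 to 0.6 kg, flat on the bed between the rails (1.5 mm play each side), pushed along the press's y with 2 to 5 N. Origin on its underside below the rivet, axes as the press; in the press frame x = 0, z = 16 mm, y = 0 when home (rivet under the ram), y = 68 to 90 mm at the start. It spans y -35..180 mm of its own frame. No stop at the loading end.
- tab_outer: Outer half (+y side, loading end) of the upright finger tab on the shuttle: one plate 50 mm along x, 12 mm thick, standing 36 mm above the shuttle's top face (top at z = 66 mm over the table). Origin at the middle of this half's lower edge, at x = 0, y = 173, z = 14 mm of the shuttle; outer face at y = 176. Push here to send it in.
- tab_inner: Inner half (-y side, towards the press head) of the same tab. Origin at x = 0, y = 167, z = 14 mm of the shuttle; inner face at y = 164. Push here to send the shuttle out.
- rivet: Copper rivet, head 14 mm across, in the brass clasp plate (46 x 40 x 3 mm) on the shuttle. Origin at the top of its head, at z = 26 mm of the shuttle before setting (6 mm proud), 20 mm when set. The ram drives it and it stays where it is driven.
- press_lever (a joint): Angle of the press's lever, rad: 0 = up (held by a spring), 0.17 = right down on its stop; moves the ram down 12 mm. Pressing the pad takes about 4 N at first, 8 N at the bottom, plus about 5 N while the rivet is driven. Released, it springs back up.
- lever_pad (a point): Centre of the upper face of the lever's ridged black finger pad, 40 mm (x) by 38 mm (y). Lever up: x = -55, y = 0, z = 137 mm in the press frame. It goes down 21 mm at full stroke, nearly straight.
- guard: Fixed grey sheet-metal guard, a hood over the lever pad with a window in its top. Origin and axes are the press's; it spans x -130..8, y -62..62 mm, with a tongue y -26..26 over the lever bar to x = 53, top z = 155 mm (157 on the window's bead), skirts down to z = 120 mm, feet at x -18..8 down to z = 79.
- window (a point): Centre of the guard's window in the plane of its top: x = -55, y = 0, z = 155 mm in the press frame, straight above the lever pad. Square, sides along the press's x and y, 76 mm clear between the rolled edges (6 mm bead).
- wax_tin: Bystander: round black tin, 57 mm across, 22 mm high, in front of the press. Origin at the centre of its underside.
- black_punch: Bystander: black hand punch, 94 x 10 mm, lying in front of the rails. Origin at the centre of its underside.
- steel_bush: Bystander: turned steel bush, 40 mm across, 21 mm high, behind the rails. Origin at the centre of its underside.
- side_cutters: Bystander: side cutters with black handles, 136 x 32 x 11 mm, lying behind the rails. Origin at the centre of its underside.
- setting_block: Bystander: domed steel block with a hole, 41 mm across, 23 mm high, to the right of the press. Origin at the centre of its underside.
- steel_collar: Bystander: small steel collar, 22 mm across, 12 mm high, to the right of the press. Origin at the centre of its underside.
- card_box: Bystander: small white cardboard box, 54 x 90 x 25 mm, on the left-hand part of the table. Origin at the centre of its underside.
Things that resemble listed ones, but are neither listed nor needed, are in the scene too. There is more than one size of the shuttle; the job needs the larger.

How it is judged (in metres and radians):
On the way, in this order (a step that is already met when the one before it is completed fails the run):
1. the shuttle is home against its stop (within 3 mm), the rivet still unset (y of shuttle in the frame of press below 0.003 m and z of rivet in the frame of shuttle above 0.0245 m), for 0.2 s.
2. with the shuttle home the lever is pressed right down and the rivet is driven (y of shuttle in the frame of press below 0.003 m and value of joint press_lever above 0.155 rad and z of rivet in the frame of shuttle below 0.0215 m), for 0.2 s.
At the end, for the whole second after the job is handed in: The rivet is set (head within 1.5 mm of the plate), the lever has sprung back up, and the shuttle lies still on its rails, drawn out 62 to 125 mm from home (y of shuttle in the frame of press between 0.062 and 0.125 m and z of rivet in the frame of shuttle below 0.0215 m and value of joint press_lever below 0.02 rad and linear speed of shuttle below 0.01 m/s); the robot touches nothing.
It fails at once if the guard is touched (contact force between anything else and guard above 0.3 N).
It fails at once if the shuttle is lifted or tipped off its bed (z of shuttle in the frame of press above 0.022 m or angle between shuttle's own z axis and vertical above 0.1 rad).
It fails at once if the tab is pinched (pressed on both halves at once) (contact force between the fingers and tab_inner above 0.5 N and contact force between the fingers and tab_outer above 0.5 N).
It fails at once if the rivet is touched by the robot (contact force between any of the fingers, the arm and rivet above 0.3 N).
It fails at once if a bystander is moved more than 15 mm (distance of any of wax_tin, black_punch, steel_bush, side_cutters, setting_block, steel_collar, card_box from where it was at the start of the episode above 0.015 m).
It also fails if it takes over 54 s, if anything falls off the work surface, if the arm or the gripper's body presses on something with over 40 N, if the wrist force passes 120 N, or if a joint passes its speed limit or range.

## Working session

There is one attempt and no reset: what is moved stays moved. The work goes in short steps, Python scripts to look and compute and a tool call to move; the robot and the scene stay as the last step left them, time stands still between calls to the robot, and variables do not carry over. Pictures are saved under pics/ and viewed, at most 10 in all, crops included, and the job is handed in when it is done.

Besides the shell and the picture viewer there is one more tool, called after "Request:" as name([rows], argument=value, ...), one row to a line, values as JSON. drive_tool: Moves the arm, as the interface text tells. Its arguments: {"type":"object","properties":{"plan":{"type":"array"},"grip_force":{"type":"number"}},"required":["plan"]}

```bash
mkdir -p pics
cat > h.py <<'E'
from cell import *
import numpy as np, cv2
def ray(c,u,v):
    M=np.array(c["cam_to_world"]); d=np.array([(u-c["cx"])/c["fx"],-(v-c["cy"])/c["fy"],-1.])
    return M[:3,3],M[:3,:3]@d
def onz(c,u,v,z):
    o,d=ray(c,u,v); return o+d*(z-o[2])/d[2]
def px(c,p):
    M=np.array(c["cam_to_world"]); q=M[:3,:3].T@(np.array(p)-M[:3,3]); return c["cx"]+c["fx"]*q[0]/-q[2], c["cy"]+c["fy"]*q[1]/q[2]
E
python3 - <<'E'
from h import *
s=state(); print(s)
for n in("top","side"):
    c=capture(n); cv2.imwrite(f"pics/{n}0.png",c["color"]); print(n,c.keys(),c["fx"],c["cx"],c["cy"],np.round(c["cam_to_world"],3).tolist())
E
```

```text
{'time': 0.0, 'q': array([ 6.10725505e+01,  1.26757918e+01,  8.75244475e+01, -1.60591438e-03,
        7.99090504e+01, -7.22126019e+00]), 'qvel': array([-0.03494371, -0.01883857,  0.04899455,  0.05914236, -0.04915921,
       -0.06429454]), 'joint_efforts': array([ 5.24324496e-04, -4.94627523e+01, -3.87372530e+01,  6.99309795e-02,
        5.74810489e-02, -1.23197838e-04]), 'position': array([0.2308341 , 0.58015945, 0.22144346]), 'ee_rot': array([[-9.29094355e-01,  3.69841684e-01, -8.98491168e-04],
       [ 3.69842715e-01,  9.29092856e-01, -1.68282200e-03],
       [ 2.12404004e-04, -1.89580083e-03, -9.99998180e-01]]), 'ft_force': array([-0.57224384,  0.51882695,  0.88045827]), 'ft_torque': array([ 0.01411433, -0.05533789,  0.02937378]), 'grasp_force': 0.0, 'gripper_width': 0.08690892437493682}
top dict_keys(['color', 'fx', 'fy', 'cx', 'cy', 'cam_to_world']) 416.6625750457502 319.2374517799223 199.24553786992922 [[0.123, 0.963, -0.238, 0.288], [-0.992, 0.12, -0.029, -0.029], [0.0, 0.24, 0.971, 1.189], [0.0, 0.0, 0.0, 1.0]]
side dict_keys(['color', 'fx', 'fy', 'cx', 'cy', 'cam_to_world']) 384.419353796313 317.8177016239085 198.60881486668202 [[0.848, 0.364, -0.385, 0.227], [-0.53, 0.563, -0.634, -0.529], [-0.014, 0.742, 0.67, 0.685], [0.0, 0.0, 0.0, 1.0]]
```

View pics/top0.png

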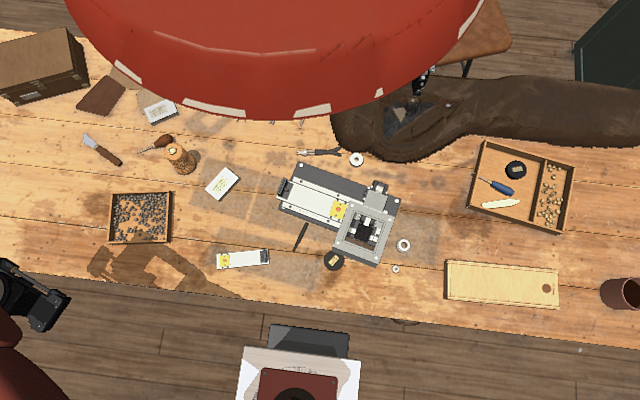

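View pics/side0.png

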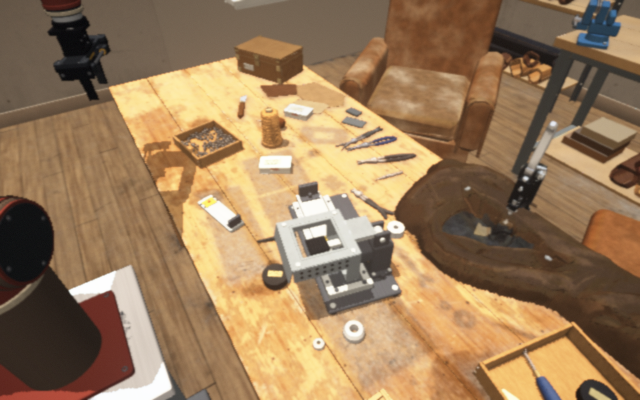

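The larger shuttle lies in the press (top view: tab near (284,189), rivet near (339,208)). The small one lying loose at (243,259) is the decoy, since it is off the rails. I'll confirm this in enlarged crops.

Run:
```python
import cv2
a=cv2.imread("pics/top0.png")[145:285,260:420]; cv2.imwrite("pics/tc.png",cv2.resize(a,None,fx=4.2,fy=4.2,interpolation=cv2.INTER_CUBIC))
a=cv2.imread("pics/side0.png")[170:315,255:415]; cv2.imwrite("pics/sc.png",cv2.resize(a,None,fx=4,fy=4,interpolation=cv2.INTER_CUBIC))
```

```text
(no output)
```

View pics/tc.png

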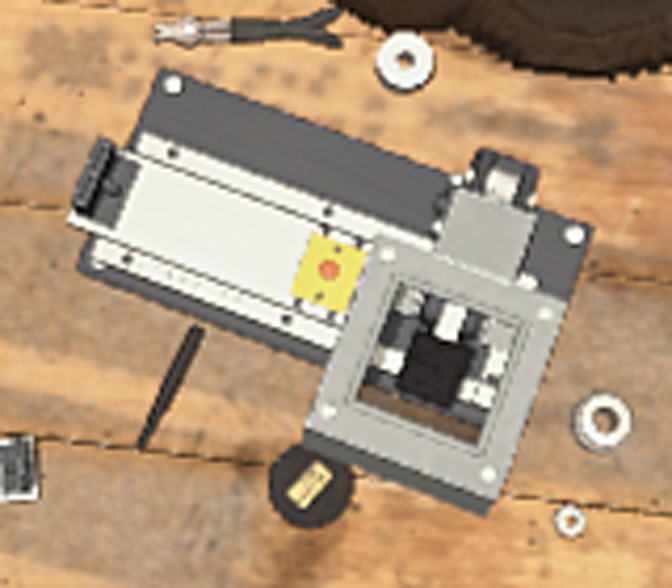

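View pics/sc.png

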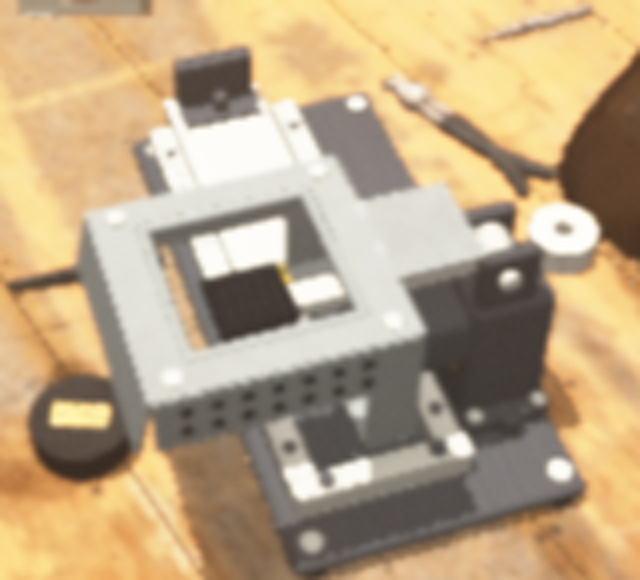

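The crops show guard screws, window and tab clearly; the shuttle in the press is the larger one, with rivet at crop (330,270) and tab at (97,180).

Run:
```python
from h import *
t=capture("top"); s=capture("side")
T=lambda p:((p[0]+.5)/4.2+260-.5,(p[1]+.5)/4.2+145-.5)
S=lambda p:((p[0]+.5)/4+255-.5,(p[1]+.5)/4+170-.5)
def tri(a,b):
    A=[];B=[]
    for c,p in((t,a),(s,b)):
        o,d=ray(c,*p); d=d/np.linalg.norm(d); P=np.eye(3)-np.outer(d,d); A.append(P);B.append(P@o)
    return np.linalg.lstsq(np.vstack(A),np.hstack(B),rcond=None)[0]
for a,b in zip([(388,255),(545,313),(488,474),(326,411)],[(318,172),(392,318),(172,377),(116,217)]): print("screw",tri(T(a),S(b)),onz(t,*T(a),.157),onz(s,*S(b),.157))
for nm,ps in(("wt",[(391,264),(527,307),(482,447),(355,398)]),):
    q=np.array([onz(t,*T(p),.156) for p in ps]);print(nm,q,q.mean(0))
q=np.array([onz(s,*S(p),.156) for p in [(300,198),(362,312),(195,352),(153,235)]]);print("ws",q,q.mean(0))
print("rivet",onz(t,*T((330,270)),.042))
print("tabtop",[onz(t,*T(p),.066) for p in((100,140),(80,208))],[onz(s,*S(p),.066) for p in((176,68),(250,50))])
print("bed screws",onz(t,*T((173,84)),.017),onz(t,*T((574,234)),.017))
for n,p in (("tin",(310,485)),("punch a",(198,328)),("punch b",(142,446))): print(n,onz(t,*T(p),.015))
```

```text
screw [ 0.53602831 -0.08216159  0.15669732] [ 0.53582329 -0.08209646  0.157     ] [ 0.5359949  -0.08243827  0.157     ]
screw [ 0.51121645 -0.17905085  0.15863209] [ 0.5118727  -0.17941369  0.157     ] [ 0.51176803 -0.17790334  0.157     ]
screw [ 0.41195465 -0.15418307  0.15781489] [ 0.41171492 -0.15418399  0.157     ] [ 0.41258956 -0.1536589   0.157     ]
screw [ 0.43735068 -0.05566378  0.15692979] [ 0.4369258  -0.05554852  0.157     ] [ 0.43775309 -0.05578353  0.157     ]
wt [[ 0.53072451 -0.08453439  0.156     ]
 [ 0.51442113 -0.16850552  0.156     ]
 [ 0.42720764 -0.14935006  0.156     ]
 [ 0.44690099 -0.07179833  0.156     ]] [ 0.47981357 -0.11854707  0.156     ]
ws [[ 0.51922765 -0.09186275  0.156     ]
 [ 0.50304555 -0.16713391  0.156     ]
 [ 0.42828995 -0.14642701  0.156     ]
 [ 0.44727813 -0.07483136  0.156     ]] [ 0.47446032 -0.12006376  0.156     ]
rivet [ 0.54833348 -0.05045849  0.042     ]
tabtop [array([0.6125316 , 0.11288073, 0.066     ]), array([0.56431934, 0.11928637, 0.066     ])] [array([0.56660994, 0.1195206 , 0.066     ]), array([0.61452915, 0.10935599, 0.066     ])]
bed screws [0.6737662  0.07392944 0.017     ] [ 0.60000549 -0.21507805  0.017     ]
tin [ 0.40680554 -0.05423101  0.015     ]
punch a [0.50312066 0.03379586 0.015     ]
punch b [0.4187615  0.06059529 0.015     ]
```

Press yaw ≈ -14.4°, origin (0.5275,-0.1316); shuttle at y ≈ 84 mm. I'll go above the loading end with the fingers shut and their closing line along the press's x.

Request:
drive_tool([
  [0, [37, -43, 0], [0, 0, -0.18]],
  [0, [74, -86, 0], [0, 0, -0.36]],
  [0, [111, -128, 0], [0, 0, -0.54]],
  [0, [148, -171, 0], [0, 0, -0.72]],
  [0, [185, -213, 0], [0, 0, -0.9]],
], grip_force=20)

```text
time: 0.82
position: [0.417, 0.3662, 0.2225]
ee_rot: [[-0.282, 0.959, 0.0], [0.959, 0.282, 0.0], [0.0, 0.0, -1.0]]
ft_force: [0.7, 0.2, -0.3]
gripper_width: 0.0448
grasp_force: 0.0
```

Request:
drive_tool([
  [0, [37, -43, 0], [0, 0, -0.14]],
  [0, [74, -86, 0], [0, 0, -0.28]],
  [0, [111, -128, 0], [0, 0, -0.42]],
  [0, [148, -171, -20], [0, 0, -0.543]],
  [0, [185, -213, -40], [0, 0, -0.543]],
])

```text
time: 1.45
position: [0.6024, 0.1531, 0.1823]
ee_rot: [[0.25, 0.968, 0.001], [0.968, -0.25, 0.0], [0.0, 0.001, -1.0]]
ft_force: [-0.3, 1.7, 0.2]
gripper_width: 0.0015
grasp_force: 0.0
```

```bash
cat >> h.py <<'E'
O=np.array([.5275,-.1316,0]); a=np.radians(-14.4); R=np.array([[np.cos(a),-np.sin(a),0],[np.sin(a),np.cos(a),0],[0,0,1]])
def rep():
    s=state(); r=s["ee_rot"]; print("t",round(s["time"],2),"tcp",np.round(s["position"]*1e3,1),"press",np.round(R.T@(s["position"]-O)*1e3,1),"toolx",np.round(r[:,0],3),"y",np.round(r[:,1],3),"z",np.round(r[:,2],3),"F",np.round(s["ft_force"],1),"w",s["gripper_width"])
    return s
E
python3 - <<'E'
from h import *
rep()
c=capture("wrist"); cv2.imwrite("pics/w1.png",c["color"]); print(np.round(c["cam_to_world"],3).tolist())
E
```

```text
t 1.45 tcp [602.4 153.1 182.3] press [  1.7 294.4 182.3] toolx [0.25  0.968 0.   ] y [ 0.968 -0.25   0.001] z [ 0.001  0.    -1.   ] F [-0.3  1.7  0.2] w 0.0014840944790318626
[[0.968, 0.24, 0.069, 0.621], [-0.25, 0.93, 0.27, 0.226], [0.0, -0.279, 0.96, 0.345], [0.0, 0.0, 0.0, 1.0]]
```

View pics/w1.png

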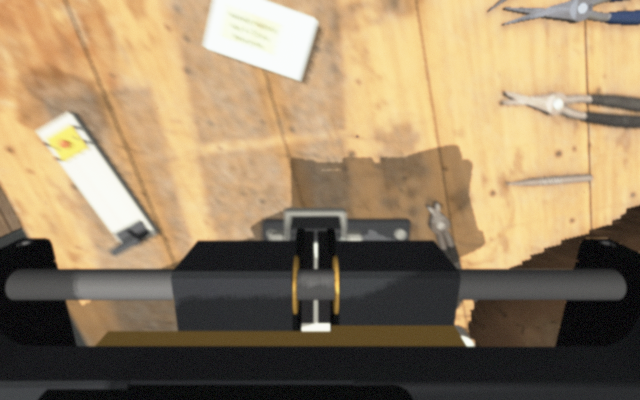

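Request:
drive_tool([
  [0, [-1, 0, -50], [0, 0, 0]],
  [0, [-2, 0, -100], [0, 0, 0]],
  [0, [-2, 0, -140], [0, 0, 0]],
  [0, [-4, -9, -140], [0, 0, 0]],
  [0, [-7, -19, -140], [0, 0, 0]],
])

```text
time: 2.12
position: [0.595, 0.1353, 0.0441]
ee_rot: [[0.248, 0.969, 0.002], [0.969, -0.248, 0.0], [0.001, 0.002, -1.0]]
ft_force: [1.2, -0.1, 0.1]
gripper_width: 0.0007
grasp_force: 0.0
```

Request:
drive_tool([
  [0, [-3, -12, 0], [0, 0, 0]],
  [0, [-6, -24, 0], [0, 0, 0]],
  [0, [-9, -36, 0], [0, 0, 0]],
  [0, [-12, -48, 0], [0, 0, 0]],
  [0, [-12, -48, 0], [0, 0, 0]],
])

```text
time: 2.75
position: [0.5813, 0.086, 0.0421]
ee_rot: [[0.249, 0.968, -0.002], [0.968, -0.249, -0.001], [-0.002, -0.001, -1.0]]
ft_force: [0.5, 0.5, -0.4]
gripper_width: 0.0004
grasp_force: 0.0
```

Run:
```python
from h import *
rep()
c=capture("top"); a=c["color"][145:285,260:420]; cv2.imwrite("pics/t2.png",cv2.resize(a,None,fx=4.2,fy=4.2,interpolation=cv2.INTER_CUBIC))
s=capture("side"); a=s["color"][145:315,255:415]; cv2.imwrite("pics/s2.png",cv2.resize(a,None,fx=3.5,fy=3.5,interpolation=cv2.INTER_CUBIC))
```

```text
t 2.75 tcp [581.3  86.   42.1] press [ -2.  224.2  42.1] toolx [ 0.249  0.968 -0.002] y [ 0.968 -0.249 -0.001] z [-0.002 -0.001 -1.   ] F [ 0.5  0.5 -0.4] w 0.0003557740730763758
```

View pics/s2.png

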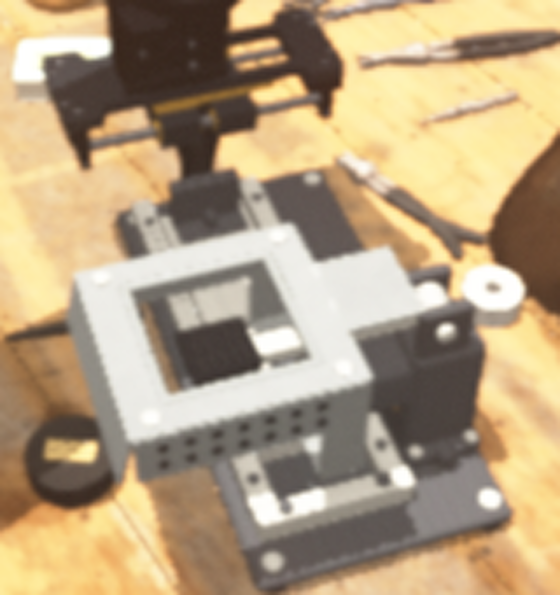

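The shuttle follows the push (tab at crop (205,195), fingers behind it, no tilt). Continuing, slower towards the stop.

Request:
drive_tool([
  [0, [-2, -7, 0], [0, 0, 0]],
  [0, [-3, -14, 0], [0, 0, 0]],
  [0, [-5, -21, 0], [0, 0, 0]],
  [0, [-7, -28, 0], [0, 0, 0]],
  [0, [-8, -32, 0], [0, 0, 0]],
])

```text
time: 3.48
position: [0.5739, 0.0551, 0.0425]
ee_rot: [[0.249, 0.969, -0.0], [0.969, -0.249, 0.0], [-0.0, -0.0, -1.0]]
ft_force: [-0.0, 1.8, -1.0]
gripper_width: 0.0002
grasp_force: 1.1
```

Request:
drive_tool([
  [0, [-0.5, -2, 0], [0, 0, 0]],
  [0, [-1, -4, 0], [0, 0, 0]],
  [0, [-1, -4, 0], [0, 0, 0]],
])

```text
time: 3.85
position: [0.5731, 0.0514, 0.0426]
ee_rot: [[0.248, 0.969, -0.0], [0.969, -0.248, -0.0], [-0.0, 0.0, -1.0]]
ft_force: [-1.0, 1.0, -0.3]
gripper_width: 0.0003
grasp_force: 0.2
```

Run:
```python
from h import *
rep()
```

```text
t 3.85 tcp [573.1  51.4  42.6] press [ -1.3 188.6  42.6] toolx [ 0.248  0.969 -0.   ] y [ 0.969 -0.248  0.   ] z [-0. -0. -1.] F [-1.   1.  -0.3] w 0.00030834282406089317
```

Request:
drive_tool([
  [0, [-0.5, -2, 0], [0, 0, 0]],
  [0, [-0.5, -2, 0], [0, 0, 0]],
])

```text
time: 4.1
position: [0.5728, 0.0497, 0.0427]
ee_rot: [[0.248, 0.969, 0.0], [0.969, -0.248, -0.0], [0.0, 0.0, -1.0]]
ft_force: [0.2, 2.5, -1.0]
gripper_width: 0.0004
grasp_force: 0.9
```

Request:
drive_tool([
  [0, [-0.5, -2, 0], [0, 0, 0]],
  [0, [-0.5, -2, 0], [0, 0, 0]],
])

```text
time: 4.35
position: [0.5723, 0.0482, 0.0427]
ee_rot: [[0.248, 0.969, 0.001], [0.969, -0.248, 0.001], [0.001, 0.0, -1.0]]
ft_force: [1.0, 5.6, -0.3]
gripper_width: 0.0003
grasp_force: 2.5
```

Request:
drive_tool([
  [0, [-0.5, -2, 0], [0, 0, 0]],
  [0, [-0.5, -2, 0], [0, 0, 0]],
])

```text
time: 4.6
position: [0.5722, 0.0481, 0.0428]
ee_rot: [[0.249, 0.969, 0.002], [0.969, -0.249, 0.004], [0.004, 0.001, -1.0]]
ft_force: [3.3, 11.7, -1.7]
gripper_width: 0.0006
grasp_force: 6.3
```

Stopped at press y 185 with 12 N: home. Back off and lift.

Request:
drive_tool([
  [0, [3, 12, 0], [0, 0, 0]],
  [0, [6, 24, 0], [0, 0, 0]],
  [0, [6, 24, 60], [0, 0, 0]],
  [0, [6, 24, 120], [0, 0, 0]],
  [0, [6, 24, 165], [0, 0, 0]],
])

```text
time: 5.22
position: [0.5784, 0.0698, 0.2106]
ee_rot: [[0.248, 0.969, 0.002], [0.969, -0.248, -0.001], [-0.0, 0.003, -1.0]]
ft_force: [1.8, 0.4, 0.2]
gripper_width: 0.0004
grasp_force: 0.0
```

Run:
```python
from h import *
s=rep(); print("to window mm", np.round((np.array([.4743,-.1180,.205])-s["position"])*1e3,1))
```

```text
t 5.22 tcp [578.4  69.8 210.6] press [ -0.8 207.7 210.6] toolx [ 0.248  0.969 -0.   ] y [ 0.969 -0.248  0.003] z [ 0.002 -0.001 -1.   ] F [1.8 0.4 0.2] w 0.00037246787463415825
to window mm [-104.1 -187.8   -5.6]
```

Request:
drive_tool([
  [0, [-26, -47, 0], [0, 0, 0]],
  [0, [-52, -94, 0], [0, 0, 0]],
  [0, [-78, -141, 0], [0, 0, 0]],
  [0, [-104, -188, -5], [0, 0, 0]],
  [0, [-104, -188, -5], [0, 0, 0]],
])

```text
time: 5.85
position: [0.4721, -0.121, 0.2023]
ee_rot: [[0.253, 0.967, -0.001], [0.967, -0.253, -0.001], [-0.001, -0.001, -1.0]]
ft_force: [0.7, 0.0, 0.2]
gripper_width: 0.0007
grasp_force: 0.0
```

Run:
```python
from h import *
rep()
s=capture("side"); a=s["color"][100:315,235:415]; cv2.imwrite("pics/s3.png",cv2.resize(a,None,fx=2.7,fy=2.7,interpolation=cv2.INTER_CUBIC))
```

```text
t 5.85 tcp [ 472.1 -121.   202.3] press [-56.3  -3.5 202.3] toolx [ 0.253  0.967 -0.001] y [ 0.967 -0.253 -0.001] z [-0.001 -0.001 -1.   ] F [0.7 0.  0.2] w 0.0007386176980269852
```

View pics/s3.png

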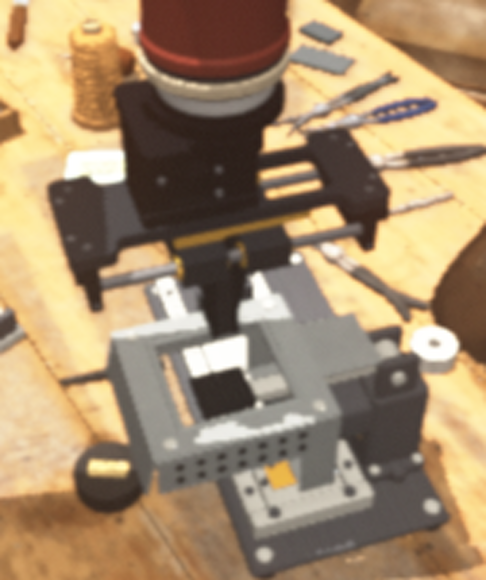

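Fingers hang above the window and the clasp plate is seen under the ram. Go down through it.

Request:
drive_tool([
  [0, [1, 3, -20], [0, 0, 0]],
  [0, [1, 3, -40], [0, 0, 0]],
  [0, [1, 3, -55], [0, 0, 0]],
  [0, [1, 3, -62], [0, 0, 0]],
  [0, [1, 3, -66], [0, 0, 0]],
])

```text
time: 6.52
position: [0.4748, -0.1149, 0.1365]
ee_rot: [[0.248, 0.969, -0.0], [0.969, -0.248, 0.0], [0.0, -0.0, -1.0]]
ft_force: [-1.7, 1.5, 4.1]
gripper_width: 0.0005
grasp_force: 1.9
```

Request:
drive_tool([
  [0, [0, 0, -4], [0, 0, 0]],
  [0, [0, 0, -8], [0, 0, 0]],
  [0, [0, 0, -12], [0, 0, 0]],
  [0, [0, 0, -16], [0, 0, 0]],
])

```text
time: 7.02
position: [0.4749, -0.1153, 0.1215]
ee_rot: [[0.248, 0.969, 0.001], [0.969, -0.248, 0.0], [0.0, 0.001, -1.0]]
ft_force: [-4.3, 4.4, 10.3]
gripper_width: 0.0011
grasp_force: 5.7
```

Request:
drive_tool([
  [0, [0, 0, -3], [0, 0, 0]],
  [0, [0, 0, -5], [0, 0, 0]],
  [0, [0, 0, -5], [0, 0, 0]],
])

```text
time: 7.4
position: [0.4751, -0.1153, 0.1169]
ee_rot: [[0.248, 0.969, 0.001], [0.969, -0.248, 0.0], [0.0, 0.001, -1.0]]
ft_force: [-4.7, 3.5, 11.7]
gripper_width: 0.0001
grasp_force: 6.0
```

Request:
drive_tool([
  [0, [0, 0, -2], [0, 0, 0]],
  [0, [0, 0, -2], [0, 0, 0]],
])

```text
time: 7.65
position: [0.4753, -0.1153, 0.1164]
ee_rot: [[0.248, 0.969, 0.001], [0.969, -0.248, -0.0], [0.0, 0.001, -1.0]]
ft_force: [-10.2, 5.2, 21.8]
gripper_width: 0.0006
grasp_force: 12.1
```

Request:
drive_tool([
  [0, [0, 0, -2], [0, 0, 0]],
  [0, [0, 0, -2], [0, 0, 0]],
])

```text
time: 7.9
position: [0.4753, -0.1154, 0.1159]
ee_rot: [[0.248, 0.969, 0.001], [0.969, -0.248, -0.0], [0.0, 0.001, -1.0]]
ft_force: [-15.8, 7.2, 34.4]
gripper_width: 0.0007
grasp_force: 18.5
```

Request:
drive_tool([
  [0, [0, 0, -2], [0, 0, 0]],
  [0, [0, 0, -2], [0, 0, 0]],
  [0, [0, 0, -2], [0, 0, 0]],
])

```text
time: 8.28
position: [0.4755, -0.1154, 0.1156]
ee_rot: [[0.248, 0.969, 0.001], [0.969, -0.248, -0.0], [-0.0, 0.001, -1.0]]
ft_force: [-21.7, 9.6, 46.7]
gripper_width: 0.0007
grasp_force: 25.1
```

On its stop (47 N, 21 mm of travel). Lift straight out.

Request:
drive_tool([
  [0, [-1, -1, 15], [0, 0, 0]],
  [0, [-1, -1, 35], [0, 0, 0]],
  [0, [-1, -1, 65], [0, 0, 0]],
  [0, [-1, -1, 100], [0, 0, 0]],
  [0, [-1, -1, 100], [0, 0, 0]],
])

```text
time: 8.9
position: [0.4759, -0.1175, 0.2128]
ee_rot: [[0.249, 0.969, 0.007], [0.969, -0.249, -0.003], [-0.001, 0.007, -1.0]]
ft_force: [0.5, -0.3, 0.4]
gripper_width: 0.0006
grasp_force: 0.0
```

Run:
```python
from h import *
s=rep(); print("to inner", np.round((np.array([.5628,.0059,.2])-s["position"])*1e3,1))
s=capture("side"); a=s["color"][160:315,255:415]; cv2.imwrite("pics/s4.png",cv2.resize(a,None,fx=3.5,fy=3.5,interpolation=cv2.INTER_CUBIC))
```

```text
t 8.9 tcp [ 475.9 -117.5  212.8] press [-53.5   0.8 212.8] toolx [ 0.249  0.969 -0.001] y [ 0.969 -0.249  0.007] z [ 0.007 -0.003 -1.   ] F [ 0.5 -0.3  0.4] w 0.0005702086726547904
to inner [ 86.9 123.4 -12.8]
```

View pics/s4.png

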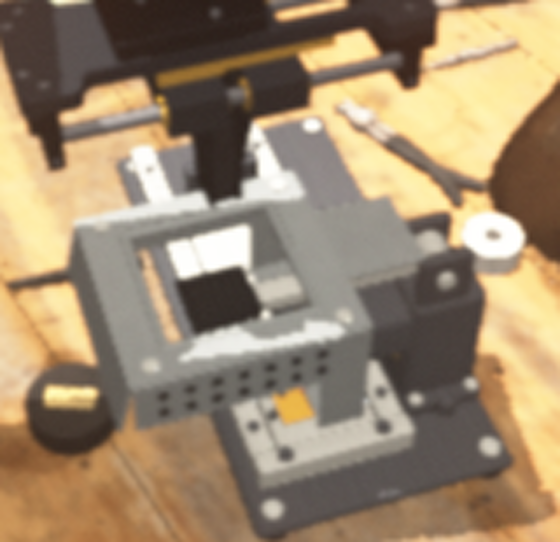

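Lever is back up (pad at crop (215,300)), shuttle still home. Move above the inner side of the tab and descend.

Request:
drive_tool([
  [0, [29, 41, 0], [0, 0, 0]],
  [0, [58, 82, 0], [0, 0, 0]],
  [0, [87, 123, 0], [0, 0, 0]],
  [0, [87, 123, 0], [0, 0, 0]],
])

```text
time: 9.45
position: [0.561, 0.0093, 0.2074]
ee_rot: [[0.245, 0.97, -0.002], [0.97, -0.245, 0.001], [0.0, -0.002, -1.0]]
ft_force: [-0.3, -0.6, 0.3]
gripper_width: 0.0008
grasp_force: 0.0
```

Run:
```python
from h import *
rep()
```

```text
t 9.45 tcp [561.    9.3 207.4] press [ -2.6 144.8 207.4] toolx [0.245 0.97  0.   ] y [ 0.97  -0.245 -0.002] z [-0.002  0.001 -1.   ] F [-0.3 -0.6  0.3] w 0.0008471314353287682
```

Request:
drive_tool([
  [0, [1, -4, -50], [0, 0, 0]],
  [0, [1, -4, -100], [0, 0, 0]],
  [0, [1, -4, -140], [0, 0, 0]],
  [0, [1, -4, -163], [0, 0, 0]],
  [0, [1, -4, -163], [0, 0, 0]],
])

```text
time: 10.07
position: [0.5583, 0.0022, 0.0432]
ee_rot: [[0.249, 0.968, -0.007], [0.968, -0.249, 0.0], [-0.001, -0.007, -1.0]]
ft_force: [-0.2, 0.1, 0.4]
gripper_width: 0.0006
grasp_force: 0.0
```

Run:
```python
from h import *
rep()
```

```text
t 10.07 tcp [558.3   2.2  43.2] press [ -3.4 137.2  43.2] toolx [ 0.249  0.968 -0.001] y [ 0.968 -0.249 -0.007] z [-0.007  0.    -1.   ] F [-0.2  0.1  0.4] w 0.0005731033736269829
```

Request:
drive_tool([
  [0, [3, 10, 0], [0, 0, 0]],
  [0, [6, 20, 0], [0, 0, 0]],
  [0, [9, 30, 0], [0, 0, 0]],
  [0, [12, 40, 0], [0, 0, 0]],
  [0, [15, 50, 0], [0, 0, 0]],
])

```text
time: 10.7
position: [0.5773, 0.0532, 0.0472]
ee_rot: [[0.248, 0.969, 0.001], [0.969, -0.248, -0.0], [-0.0, 0.001, -1.0]]
ft_force: [-0.7, -5.2, 3.1]
gripper_width: 0.0003
grasp_force: 2.2
```

Request:
drive_tool([
  [0, [3, 12, 0], [0, 0, 0]],
  [0, [6, 24, 0], [0, 0, 0]],
  [0, [9, 36, 0], [0, 0, 0]],
  [0, [12, 45, 0], [0, 0, 0]],
  [0, [13, 50, 0], [0, 0, 0]],
])

```text
time: 11.32
position: [0.5896, 0.1033, 0.0464]
ee_rot: [[0.248, 0.969, -0.0], [0.969, -0.248, -0.0], [-0.0, -0.0, -1.0]]
ft_force: [-0.4, -5.4, 2.8]
gripper_width: 0.0006
grasp_force: 2.2
```

Run:
```python
from h import *
rep()
```

```text
t 11.32 tcp [589.6 103.3  46.4] press [  1.8 243.   46.4] toolx [ 0.248  0.969 -0.   ] y [ 0.969 -0.248 -0.   ] z [-0. -0. -1.] F [-0.4 -5.4  2.8] w 0.0006229662157360232
```

Shuttle at about 88 mm. Back off and lift.

Request:
drive_tool([
  [0, [-4, -12, 0], [0, 0, 0]],
  [0, [-7, -24, 0], [0, 0, 0]],
  [0, [-7, -24, 60], [0, 0, 0]],
  [0, [-7, -24, 120], [0, 0, 0]],
  [0, [-7, -24, 170], [0, 0, 0]],
])

```text
time: 11.95
position: [0.5827, 0.0777, 0.2189]
ee_rot: [[0.25, 0.968, 0.001], [0.968, -0.25, 0.0], [0.001, 0.001, -1.0]]
ft_force: [0.5, 0.9, -0.2]
gripper_width: 0.0005
grasp_force: 0.0
```

Request:
drive_tool([
  [0, [-10, 60, 20], [0, 0, 0]],
  [0, [-20, 120, 20], [0, 0, 0]],
  [0, [-30, 180, 20], [0, 0, 0]],
  [0, [-40, 220, 20], [0, 0, 0]],
  [0, [-40, 220, 20], [0, 0, 0]],
])

```text
time: 12.58
position: [0.5414, 0.3006, 0.2361]
ee_rot: [[0.245, 0.969, -0.001], [0.969, -0.245, 0.001], [0.001, -0.001, -1.0]]
ft_force: [-0.1, -0.6, 0.0]
gripper_width: 0.0006
grasp_force: 0.0
```

Run:
```python
from h import *
rep()
c=capture("top"); cv2.imwrite("pics/t5.png",cv2.resize(c["color"][145:285,240:420],None,fx=4.2,fy=4.2,interpolation=cv2.INTER_CUBIC))
h=cv2.cvtColor(c["color"],cv2.COLOR_BGR2HSV)[150:260,300:380]
m=cv2.inRange(h,(0,110,120),(14,255,255)); v,u=np.nonzero(m); print(len(u))
if len(u): print("rivet press",R.T@(onz(c,u.mean()+300,v.mean()+150,.036)-O))
```

```text
t 12.57 tcp [541.4 300.6 236.1] press [-94.  422.1 236.1] toolx [0.245 0.969 0.001] y [ 0.969 -0.245 -0.001] z [-0.001  0.001 -1.   ] F [-0.1 -0.6  0. ] w 0.0005866083540884632
164
rivet press [0.05164314 0.09480823 0.036     ]
```

View pics/t5.png

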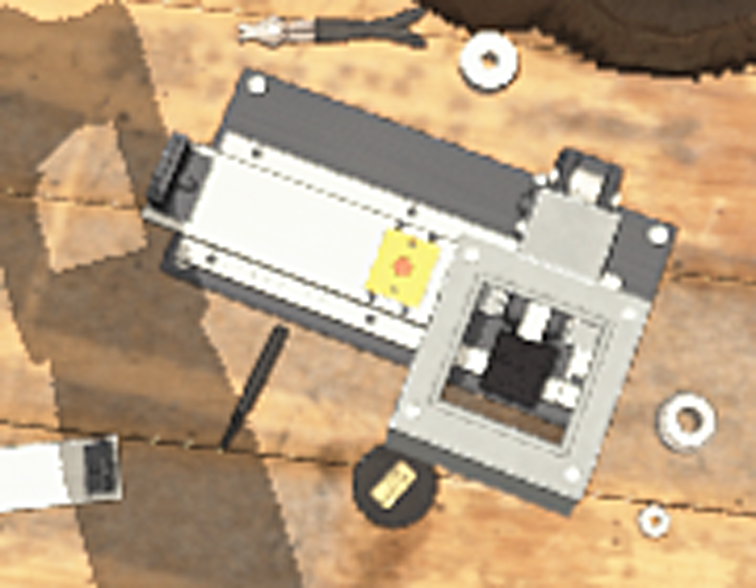

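The shuttle is out on its rails, with the rivet at crop (403,267), about 90 mm from home. The lever is up and the bystanders have not moved. Handing in.

```bash
python3 -c "
from cell import *
print(hand_in())"
```

```text
the job is handed in; nothing more can be done
None
```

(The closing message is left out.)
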